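Test wing screws in their gauge nuts and sort them

ROBOT

A 7-joint arm with a two-finger parallel gripper is mounted at the origin on a cart in front of the work surface, level with it; the furniture and walls round the work are solid. World frame = base frame: x ahead of the robot, y to its left, z up, the work surface at z = 0. Lengths are in mm, angles in rad, forces in N, time in s.
With the tool pointing down it reaches from about 400 to 900 mm from the base axis. Payload 5.6 kg.
Tool frame: the origin (TCP) lies between the finger pads; the fingertips stand 8 mm ahead of it and the grasp point (between the pads) lies 11 mm behind it; z points along the fingers, y is the line along which they close (so a half turn about z gives the same grasp; the last joint's range is limited). The gripper opens to 92 mm and grips with 3 to 60 N. Pads are 20 mm wide; open, the fingers measure 128 mm over their backs; the gripper's body (75 mm by 189 mm) begins 69 mm behind the grasp point.
Start: joints at [1.164, 0.468, -0.012, 1.603, 0.006, 1.071, -0.056], TCP at [231.248, -607.481, 222.592] pointing down, gripper open.
Joint ranges: [-2.53, 2.53], [-0.31, 2.02], [-1.57, 1.55], [0.28, 2.44], [-1.29, 4.43], [0.15, 1.84], [-2.92, 2.92]. Speed limits (rad/s): [2.57, 2.57, 3.14, 3.14, 3.14, 3.14, 3.14].

INTERFACE

Orientations are given as a rotation vector (axis times angle).
In Python, from cell import robot, grip, kinematics, readout, read_camera, camera_info, ticket, spot_in, mark_of gives the robot as it stands. Calls block until the motion is done:
- robot.movep(position, orientation): joint-space move of the TCP to a pose.
- robot.servo_line(position, feed=150, rotation=None): straight line of the TCP; rotation=None keeps the orientation; feed is the mean speed in mm/s.
- robot.goto_joints(angles): joint-space move.
- grip(opening, newtons=None): opening from 0.0 (shut) to 1.0 (fully open); newtons is the grip in N (None keeps the last); returns when the fingers have stopped.
- robot.hold(seconds).
- kinematics.ik(position, orientation): joint angles nearest the present ones, or None.
- readout.observe(): the state.
- read_camera(name): name is "side" or "top" or "wrist"; returns (picture, depth): 384x512x3 uint8, red, green, blue; 384x512 float32, mm along the optical axis (not along the pixel's ray), 0 where there is no reading.
- camera_info(name): a dict with "camera_matrix" (3x3 intrinsics, pixels), "R" (3x3) and "t" (3): a world point X has camera coordinates R X + t. Camera axes: x right, y down, z forward; pixel columns grow to the right and rows downward; lengths in mm; the calibration is good to about 2 mm. A picture is of the moment at which its call begins: read the wrist's pose just before it. camera_info takes no time and is no camera call; for the wrist camera it gives the pose at the moment of the call.
A pose or a line that the arm cannot do raises robot.IKError and nothing moves.
- ticket.job_done(): hands the job in; it is judged then, once.
Trained networks look in the newest picture that a camera, given by its name, has taken for a name from the list of things; names that differ only in an ending like _2 or _b are one class to them, and where a whole thing is asked for, a point or a joint stands for the part that bears it (a point fixed in the world has none). Each returns a list of dicts, best first, with "p" (0 to 1); they miss things now and then, are a little off and sometimes report something else, mostly with a low value. They report only what shows in the picture. A call takes as long as a camera call.
- spot_in(camera, query): "xy" ([column, row] in pixels, amid what is visible of it).
- mark_of(camera, query): "xy" ([column, row] in pixels: a listed point, or the origin of a listed thing).
The state is a dict: "t": time; "joints": joint angles; "joint_velocities": joint speeds; "joint_torque": joint torques, N m; "tcp_pos": TCP position; "tcp_rot": TCP orientation; "contact_force": force on the tool from outside, world axes, zero at the start; "wrist_torque": the same for the moment, N m; "grip_width": opening from 0.0 (shut) to 1.0 (fully open); "grip_force": force on a finger pad.
Only numpy, scipy, OpenCV 4.12 (cv2) and the standard library are available. Lean on these libraries where they do the work, as an engineer would, in place of code of your own. Each camera call takes 0.05 s, during which the arm holds its last target. There are 200 camera calls.

TASK

Two wing screws stand on the bench, each started in its own square gauge nut: set each nut in turn in the square-pocket holder and turn the wing clockwise until it stops, to learn whether the screw runs freely (on to a firm stop a bit short of half a turn) or binds after a few degrees. Finish with the screw that runs freely turned right up to its stop and standing upright, in its nut, on the floor of the rectangular tray, and the one that binds, left turned as far as it jammed, standing upright in its nut on the floor of the round dish. Leave the loupe, the tape roll and the solder spool where they are.

Things in the scene. Friction and masses are not known exactly. Their poses are not given: they have to be found in the camera images.
- nut_1: one of two look-alike gauge nuts with a wing screw started in it, loose on the bench: square aluminium block 52 x 52 x 34 mm, steel screw out of its top, 78 mm high and about 0.22 kg in all. Origin: centre of the block's underside, z up, x and y square to its sides. Its screw may run freely or bind: only turning tells, looks do not.
- nut_2: the other of two look-alike gauge nuts with a wing screw started in it, loose on the bench: square aluminium block 52 x 52 x 34 mm, steel screw out of its top, 78 mm high and about 0.22 kg in all. Origin: centre of the block's underside, z up, x and y square to its sides. Its screw may run freely or bind: only turning tells, looks do not.
- wing_1 (a point): centre of the flat upright steel wing of the screw in nut_1, 62 mm above that nut's origin; x along the wing's length. Wing 66 mm long, 14 thick, 32 high (46 to 78 mm above the nut's underside); below it only the 14 mm shank. Grip it across its 14 mm; the whole unit can be lifted by it (about 60 N of grip). It does not sink noticeably as it turns.
- wing_2 (a point): centre of the flat upright steel wing of the screw in nut_2, 62 mm above that nut's origin; x along the wing's length. Wing 66 mm long, 14 thick, 32 high (46 to 78 mm above the nut's underside); below it only the 14 mm shank. Grip it across its 14 mm; the whole unit can be lifted by it (about 60 N of grip). It does not sink noticeably as it turns.
- screw_1 (a joint): angle of the screw in nut_1 (rad), grows clockwise seen from above; 0: wing along the block's x. Starts at 0 to 0.15, stays where left (friction 0.05 N m; the block turns along unless it is in the holder). Free screw: firm stop at 2.75 (157 degrees: let go and regrip on the way). Binding screw: jams firmly at 0.45 (26 degrees). 20 N of grip turns either, and slips at a stop.
- screw_2 (a joint): angle of the screw in nut_2 (rad), grows clockwise seen from above; 0: wing along the block's x. Starts at 0 to 0.15, stays where left (friction 0.05 N m; the block turns along unless it is in the holder). Free screw: firm stop at 2.75 (157 degrees: let go and regrip on the way). Binding screw: jams firmly at 0.45 (26 degrees). 20 N of grip turns either, and slips at a stop.
- holder: dark steel holder fixed to the bench: block 106 x 106 x 34 mm on a foot 76 x 140 x 6 mm (long way along its y), with a square pocket in its top: mouth 68 mm wide, sloping in steeply over the first 10 mm, then 56 mm wide and 12 mm deeper to its floor; sides along the holder's x and y. A gauge nut goes in any of four ways round and cannot turn there. Origin: centre of the underside, z up.
- pocket (a point): centre of the pocket's floor in the holder, 12 mm above the bench; x and y along the pocket's sides
- tray: low rectangular aluminium tray fixed on the bench, for the screws that run freely: 110 (x) x 130 (y) x 18 mm outside, walls and floor 4 mm. Origin: centre of the underside.
- tray_floor (a point): centre of the tray's inner floor, 4 mm above the bench; axes as the tray's
- dish: round steel parts dish fixed on the bench, for the screws that bind: 138 mm across the rim, 20 mm high, flat floor about 116 mm across, 4 mm thick. Origin: centre of the underside.
- dish_floor (a point): centre of the dish's inner floor, 4 mm above the bench
- loupe: black stand loupe, 62 x 55 x 17 mm, loose bystander; origin under its centre
- tape_roll_b: small roll of black tape lying flat, 59 x 57 x 19 mm, loose bystander; origin under its centre
- solder_spool: standing spool of solder, 52 x 52 x 56 mm, loose bystander; origin under its centre

How it is judged:
By the outcome, as a careful person would: the job done as asked, in the order asked, and still so for the second after the job is handed in, with the robot touching nothing.
It also fails if it takes over 72 s, if anything falls off the work surface, if the arm or the gripper's body presses on something with over 40 N, if the wrist force passes 120 N, or if a joint passes its speed limit or range.

## Working session

There is one attempt and no reset: what is moved stays moved. The work goes in short steps, each a Python script; the robot and the scene stay as the last script left them, time stands still between calls to the robot, and variables do not carry over. Pictures are saved under pics/ and viewed, at most 10 in all, crops included, and the job is handed in when it is done.

```bash
mkdir -p pics; ls; python3 - <<'E'
from cell import *
import cv2,numpy as np
ims=[]
for c in ("top","side"):
    p,d=read_camera(c); np.savez(f"/tmp/{c}.npz",p=p,d=d,**{k:np.array(v) for k,v in camera_info(c).items()})
    cv2.imwrite(f"pics/{c}0.png",p[:,:,::-1])
    print(c,camera_info(c))
    for q in ("nut_1","wing_1","holder","pocket","tray_floor","dish_floor","loupe","tape_roll_b","solder_spool"):
        try: print(q,[(np.round(m["xy"]).tolist(),round(m["p"],2)) for m in mark_of(c,q)][:4])
        except Exception as e: print(q,e)
o=readout.observe();print(o)
E
```

```text
cell.py
pics
top {'camera_matrix': array([[367.12539314,   0.        , 255.2926315 ],
       [  0.        , 367.12539314, 193.59063177],
       [  0.        ,   0.        ,   1.        ]]), 'R': array([[-0.01729116, -0.99982865, -0.00660953],
       [-0.99684168,  0.0177512 , -0.07740515],
       [ 0.07750922,  0.00525023, -0.99697781]]), 't': array([-50.40049767, 521.38315699, 955.92634411])}
nut_1 [([290.0, 185.0], 0.76), ([339.0, 188.0], 0.64)]
wing_1 [([342.0, 186.0], 0.73), ([289.0, 181.0], 0.6)]
holder [([259.0, 226.0], 0.75)]
pocket [([258.0, 226.0], 0.83)]
tray_floor [([165.0, 231.0], 0.57)]
dish_floor [([354.0, 232.0], 0.8), ([289.0, 182.0], 0.19)]
loupe [([148.0, 142.0], 0.74)]
tape_roll_b [([249.0, 164.0], 0.76)]
solder_spool [([371.0, 145.0], 0.6)]
side {'camera_matrix': array([[420.13172516,   0.        , 248.40622483],
       [  0.        , 420.13172516, 183.16355748],
       [  0.        ,   0.        ,   1.        ]]), 'R': array([[ 0.9904551 , -0.13771006,  0.0058844 ],
       [-0.08792537, -0.6641125 , -0.74244442],
       [ 0.10614997,  0.73484047, -0.66988183]]), 
[... 486 characters left out ...]
6705, -0.01157353,  1.60270863,  0.00599536,
        1.07142651, -0.05632044]), 'joint_velocities': array([ 2.97208257e-03, -1.53870790e-04, -1.25192038e-03, -3.11962565e-05,
        6.52931845e-04, -2.81289592e-04, -1.21673388e-03]), 'joint_torque': array([-3.93636867e-06, -5.20418179e+01, -1.25026528e-02, -2.44054770e+01,
       -5.67662541e-02,  1.14893314e-02, -1.32990894e-05]), 'tcp_pos': array([ 231.23230924, -607.4763448 ,  222.61016861]), 'tcp_rot': array([ 3.08976037e+00,  5.68121852e-01, -6.41473571e-05]), 'contact_force': array([-0.00463698,  0.19986828, -0.77799298]), 'wrist_torque': array([0.02881966, 0.02981456, 0.00217902]), 'grip_force': 0.0, 'grip_width': 1.0017448924217374}
```

```bash
python3 - <<'E'
import cv2
a=cv2.imread("pics/top0.png")[110:260,120:400]
cv2.imwrite("pics/tc.png",cv2.resize(a,None,fx=2.8,fy=2.8,interpolation=cv2.INTER_CUBIC))
E
```

```text
(no output)
```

View pics/tc.png

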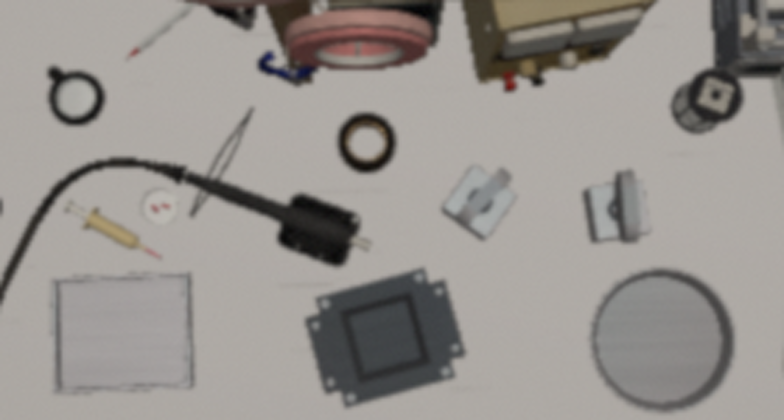

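View pics/side0.png

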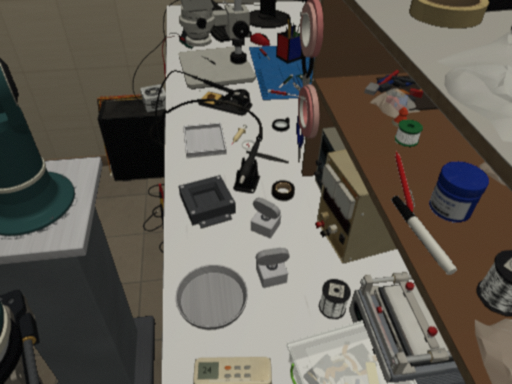

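```bash
cat > h.py <<'E'
from cell import *
import numpy as np, cv2
from scipy.spatial.transform import Rotation as Ro
def down(yaw): # tool y axis (closing) at world angle yaw, z down
    y=np.array([np.cos(yaw),np.sin(yaw),0]); z=np.array([0,0,-1.]); x=np.cross(y,z)
    return Ro.from_matrix(np.c_[x,y,z]).as_rotvec()
def curyaw():
    y=Ro.from_rotvec(readout.observe()["tcp_rot"]).as_matrix()[:,1]; return np.arctan2(y[1],y[0])
def cloud(d,ci):
    K,R,t=[np.array(ci[k]) for k in("camera_matrix","R","t")]
    v,u=np.mgrid[:d.shape[0],:d.shape[1]]
    P=np.stack([(u-K[0,2])/K[0,0]*d,(v-K[1,2])/K[1,1]*d,d],-1)
    W=(P-t)@R; W[d<=0]=np.nan; return W
def ray(xy,z,ci):
    K,R,t=[np.array(ci[k]) for k in("camera_matrix","R","t")]
    r=R.T@np.linalg.solve(K,[xy[0],xy[1],1.]); c=-R.T@t
    return c+r*(z-c[2])/r[2]
def rect(W,c,rad,z0,z1):
    m=(np.hypot(W[...,0]-c[0],W[...,1]-c[1])<rad)&(W[...,2]>z0)&(W[...,2]<z1)
    p=W[m]; 
    if len(p)<5: return None
    (cx,cy),(w,h),a=cv2.minAreaRect(p[:,:2].astype(np.float32))
    a=np.deg2rad(a)+(0 if w>=h else np.pi/2)
    return dict(c=(round(cx,1),round(cy,1)),size=(round(max(w,h),1),round(min(w,h),1)),long=round((a+np.pi/2)%np.pi-np.pi/2,3),z=round(float(np.median(p[:,2])),1),n=len(p))
E
python3 - <<'E'
from h import *
f=np.load("/tmp/top.npz"); W=cloud(f["d"],f)
for n,xy,z in(("A",(289,182),62),("B",(341,186),62),("holder",(259,226),40),("tray",(165,231),4),("dish",(354,232),4),("loupe",(148,142),0),("tape",(249,164),0),("spool",(371,145),0)):
    c=ray(xy,z,f); print(n,c.round(1), W[xy[1],xy[0]].round(1))
    if n in"AB": print(rect(W,c,60,62,90),rect(W,c,60,26,42))
    if n=="holder": print(rect(W,c,110,25,42),rect(W,c,40,5,25))
    if n=="tray": print(rect(W,c,100,10,25))
    if n=="dish": print(rect(W,c,90,10,30))
# obstacles high
for x in range(450,800,50): print(x,[int(np.nanmax(W[...,2][(abs(W[...,0]-x)<25)&(abs(W[...,1]-y)<25)],initial=-99)) for y in range(-450,451,50)])
s=readout.observe(); M=Ro.from_rotvec(s["tcp_rot"]).as_matrix(); ci=camera_info("wrist")
C=-ci["R"].T@ci["t"]; print(ci["camera_matrix"][0],"cam in tool",M.T@(C-s["tcp_pos"]),"\n",(M.T@ci["R"].T).round(3)); print(curyaw())
E
```

```text
A [ 545.2 -146.2   62. ] [ 543.6 -144.8   77.6]
{'c': (550.0, -154.2), 'size': (63.4, 13.9), 'long': np.float64(-0.764), 'z': 76.0, 'n': 141} {'c': (550.1, -154.3), 'size': (51.9, 51.8), 'long': np.float64(-0.641), 'z': 33.0, 'n': 276}
B [ 532.6 -278.1   62. ] [ 532.7 -278.2   61.5]
{'c': (539.2, -284.9), 'size': (64.5, 14.9), 'long': np.float64(0.06), 'z': 75.8, 'n': 174} {'c': (539.7, -284.6), 'size': (52.1, 51.6), 'long': np.float64(0.12), 'z': 32.9, 'n': 225}
holder [434.6 -67.8  40. ] [434.4 -67.9  12.5]
{'c': (455.1, -55.1), 'size': (169.6, 105.9), 'long': np.float64(0.25), 'z': 32.8, 'n': 1184} {'c': (426.4, -65.6), 'size': (64.2, 61.9), 'long': np.float64(-1.263), 'z': 11.3, 'n': 465}
tray [425.2 184.7   4. ] [425.3 184.4   5.4]
{'c': (451.2, 187.6), 'size': (146.7, 130.3), 'long': np.float64(0.031), 'z': 16.6, 'n': 344}
dish [ 413.9 -321.8    4. ] [ 413.9 -322.1    2.8]
{'c': (417.3, -324.6), 'size': (134.9, 134.5), 'long': np.float64(0.734), 'z': 17.0, 'n': 402}
loupe [669.4 233.    0. ] [667.8 230.8   7.2]
tape [603.3 -43.7   0. ] [603.7 -43.6  -2.3]
spool [ 649.6 -378.2    0. ] [ 638.3 -360.9   54.9]
450 [24, 21, 22, 21, 21, 3, 7, 37, 37, 37, 4, 18, 19, 8, 75, 83, 18, 77, 80]
500 [20, 4, 21, 78, 38, 4, 69, 36, 61, 62, 61, 20, 19, 20, 85, 81, 64, 75, 14]
550 [63, 5, 4, 80, 37, 75, 80, 34, 63, 62, 59, 54, 51, 63, 78, 59, 63, 54, 5]
600 [64, 56, 59, 3, 3, 4, 36, 16, 22, 21, 6, 53, 54, 64, 3, 3, 57, 4, 3]
650 [488, 491, 491, 491, 490, 491, 491, 491, 658, 671, 670, 655, 4, 13, 16, 5, 4, 17, 14]
700 [490, 511, 502, 492, 492, 491, 498, 498, 491, 491, 3, 4, 9, 13, 17, 4, 6, 16, 13]
750 [282, 511, 512, 492, 515, 515, 496, 497, 492, 491, 4, 10, 12, 6, 5, 4, 3, 11, 11]
[339.09705001   0.         255.84724421] cam in tool [  72.09937185    1.97548136 -162.63013197] 
 [[ 0.001 -0.966 -0.258]
 [ 1.     0.001 -0.001]
 [ 0.001 -0.258  0.966]]
-1.2071136789017654
```

```bash
cat >> h.py <<'E'
def J(): return np.array(readout.observe()["joints"])
def wr(name):
    ci=camera_info("wrist"); p,d=read_camera("wrist"); cv2.imwrite(f"pics/{name}.png",p[:,:,::-1])
    np.savez(f"/tmp/{name}.npz",p=p,d=d,**{k:np.array(v) for k,v in ci.items()}); return p,cloud(d,ci),ci
E
python3 - <<'E'
from h import *
t0=readout.observe()["t"]
robot.movep([480,-165,250],down(0)); print("t",t0,readout.observe()["t"],J().round(2))
p,W,ci=wr("w1")
print("A",rect(W,(550,-154),60,62,90),rect(W,(550,-154),60,26,42))
print("H",rect(W,(430,-66),90,28,42),rect(W,(430,-66),45,5,18))
for q in("wing_1","nut_1","pocket","holder"):
    print(q,[(ray(m["xy"],{"wing_1":62,"pocket":12}.get(q,0),ci).round(1).tolist(),round(m["p"],2)) for m in mark_of("wrist",q)][:3])
# q7 at pocket for various yaw
for y in (1.5,0.5,0,-.5,-1.5): 
    s=kinematics.ik([430,-66,150],down(y)); print(y,None if s is None else np.round(s,2))
E
```

```text
t 1.0 2.8417 [ 0.71  0.25 -0.51  1.89  0.14  1.04  0.14]
A {'c': (549.4, -157.0), 'size': (64.4, 13.4), 'long': np.float64(-0.771), 'z': 78.1, 'n': 867} {'c': (549.6, -157.8), 'size': (52.1, 52.0), 'long': np.float64(0.929), 'z': 34.5, 'n': 1472}
H {'c': (442.6, -61.3), 'size': (145.1, 106.3), 'long': np.float64(0.251), 'z': 34.6, 'n': 7432} {'c': (423.3, -65.9), 'size': (55.9, 55.8), 'long': np.float64(-1.317), 'z': 12.7, 'n': 2702}
wing_1 [([543.5, -284.2, 62.0], 0.83), ([554.1, -156.5, 62.0], 0.78), ([589.4, -58.0, 62.0], 0.33)]
nut_1 [([549.9, -157.4, 0.0], 0.78), ([540.1, -287.1, 0.0], 0.75)]
pocket [([603.6, -52.0, 12.0], 0.62), ([423.4, -64.6, 12.0], 0.61)]
holder [([425.7, -65.3, 0.0], 0.88), ([604.7, -50.5, 0.0], 0.61)]
1.5 [ 0.76  0.32 -0.77  2.13  0.31  0.8   1.29]
0.5 [ 0.63  0.28 -0.62  2.14  0.23  0.79  0.36]
0 [ 0.57  0.27 -0.56  2.14  0.2   0.78 -0.11]
-0.5 [ 0.51  0.26 -0.49  2.15  0.17  0.78 -0.58]
-1.5 [ 0.39  0.24 -0.35  2.15  0.12  0.77 -1.53]
```

View pics/w1.png

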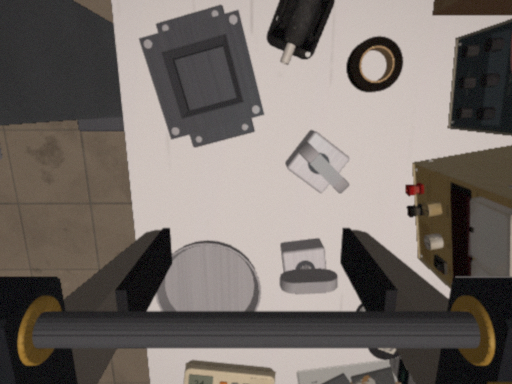

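```bash
cat >> h.py <<'E'
PK=np.array([423.4,-65.8]); PA=0.254
def st(m=""):
    s=readout.observe(); print(m,"t%.1f"%s["t"],s["tcp_pos"].round(1),"yaw%.3f"%curyaw(),"F",s["contact_force"].round(1),"T",s["wrist_torque"].round(2),"g %.3f %.1f"%(s["grip_width"],s["grip_force"]),"q7 %.2f"%s["joints"][6]); return s
def pick(xy,yaw,z=54,n=60,up=130):
    grip(0.5); robot.movep([*xy,up],down(yaw)); robot.servo_line([*xy,z],feed=150); grip(0,n); st("gripped")
    robot.servo_line([*xy,up],feed=150); st("lifted")
def turn(dq,step=0.15,lim=0.3):
    # clockwise turn by |dq| via joint 7, stops on torque; returns turned
    q=J(); y0=curyaw(); n=int(np.ceil(dq/step)); b=readout.observe()["wrist_torque"][2]
    for i in range(1,n+1):
        a=q.copy(); a[6]-=dq*i/n; robot.goto_joints(a); s=readout.observe()
        print("%.2f:%.2f/%.3f"%(dq*i/n,s["wrist_torque"][2]-b,s["grip_width"]),end=" ")
        if abs(s["wrist_torque"][2]-b)>lim: print("STOP"); break
    st("turned")
E
python3 - <<'E'
from h import *
f=np.load("/tmp/w1.npz"); W=cloud(f["d"],f)
print("B",rect(W,(539,-285),60,62,90),rect(W,(539,-285),60,26,42))
pick((549.5,-157.3),0.80)
yaw=1.696
robot.movep([*PK,130],down(yaw)); st("above")
robot.servo_line([*PK,95],feed=150)
robot.servo_line([*PK,66.5],feed=50); st("in")
E
```

```text
B {'c': (538.5, -288.5), 'size': (64.6, 15.8), 'long': np.float64(0.044), 'z': 76.5, 'n': 1010} {'c': (537.6, -276.4), 'size': (52.7, 29.7), 'long': np.float64(0.096), 'z': 34.3, 'n': 926}
gripped t5.8 [ 549.8 -157.2   54.3] yaw0.800 F [0.5 0.4 0.5] T [ 0.06 -0.19 -0.03] g 0.150 60.0 q7 0.65
lifted t6.4 [ 548.6 -157.5  129.2] yaw0.800 F [ 0.3 -0.4 -2.7] T [-0.01 -0.11  0.03] g 0.145 60.0 q7 0.71
above t7.1 [423.6 -66.2 129.7] yaw1.694 F [ 0.6 -0.7 -2.5] T [-0.   -0.25 -0.01] g 0.148 60.0 q7 1.39
in t8.2 [423.5 -65.7  66.3] yaw1.696 F [ 1.1 -0.1 -2.6] T [ 0.03 -0.38 -0.09] g 0.148 60.0 q7 1.26
```

```bash
python3 - <<'E'
from h import *
robot.servo_line([*PK,65.3],feed=30); st("seat")
grip(0,20); st("g20")
turn(0.6,0.12,0.25)
E
```

```text
seat t8.5 [423.6 -65.6  66.1] yaw1.696 F [-4.1  0.1 11.3] T [ 0.21  0.56 -0.04] g 0.149 60.0 q7 1.25
g20 t8.7 [423.6 -65.6  66.1] yaw1.696 F [-3.4  1.3 10.8] T [0.32 0.53 0.07] g 0.149 20.0 q7 1.25
0.12:-0.07/0.150 0.24:-0.11/0.153 0.36:-0.04/0.149 0.48:-0.12/0.151 0.60:-0.13/0.151 turned t9.9 [423.8 -65.7  66.2] yaw1.102 F [ 0.2 -0.4  1.1] T [-0.12 -0.36 -0.06] g 0.151 20.0 q7 0.66
```

```bash
python3 - <<'E'
from h import *
turn(1.68,0.42,0.25); turn(0.55,0.05,0.35)
E
```

```text
0.42:0.02/0.149 0.84:0.04/0.151 1.26:0.01/0.147 1.68:-0.01/0.148 turned t11.9 [423.  -65.5  66.1] yaw-0.575 F [-2.6 -0.6  7.1] T [-0.12  0.69 -0.07] g 0.148 20.0 q7 -1.02
0.05:0.01/0.154 0.10:0.04/0.150 0.15:0.03/0.148 0.20:-0.04/0.149 0.25:0.02/0.154 0.30:0.03/0.148 0.35:0.06/0.151 0.40:0.06/0.148 0.45:0.34/0.150 0.50:0.58/0.157 STOP
turned t14.4 [423.1 -65.   66.2] yaw-1.071 F [-0.8  2.3  2.9] T [0.51 0.26 0.5 ] g 0.157 20.7 q7 -1.52
```

```bash
python3 - <<'E'
from h import *
grip(0,60); st("g60")
robot.servo_line([*PK,80],feed=50); robot.servo_line([*PK,180],feed=150); st("up")
T=np.array([425,184.5])
robot.movep([*T,150],down(-1.15)); robot.servo_line([*T,80],feed=150); robot.servo_line([*T,58.4],feed=40); st("down")
grip(0.45); robot.servo_line([*T,150],feed=200); st()
# look at it & on the way
robot.movep([425,110,230],down(0)); p,W,ci=wr("w2")
print("A",rect(W,T,60,66,95),rect(W,T,60,30,46)); print("tray",rect(W,T,95,10,24))
robot.movep([495,-350,230],down(0)); p,W,ci=wr("w3"); st()
B=(538.5,-286)
print("B",rect(W,B,60,62,90),rect(W,B,60,26,42))
print("dish",rect(W,(414,-323),85,12,30))
E
```

```text
g60 t14.6 [423.1 -65.   66.2] yaw-1.072 F [-2.   3.8  5.7] T [0.79 0.26 1.1 ] g 0.151 60.6 q7 -1.52
up t15.8 [422.6 -66.3 179.3] yaw-1.076 F [-1.5 -0.1 -2.6] T [-0.01  0.    0.02] g 0.149 60.0 q7 -1.29
down t18.1 [424.8 184.5  58.2] yaw-1.150 F [-1.1 -0.  -1.7] T [-0.01  0.03  0.03] g 0.143 60.0 q7 -2.20
 t19.3 [424.7 183.8 149.4] yaw-1.151 F [-0.7 -0.5 -0.8] T [-0.01 -0.04  0.  ] g 0.451 0.0 q7 -2.04
A {'c': (425.9, 182.9), 'size': (65.9, 14.0), 'long': np.float64(0.425), 'z': 82.1, 'n': 1156} {'c': (425.6, 183.0), 'size': (52.1, 51.5), 'long': np.float64(-1.541), 'z': 38.5, 'n': 1796}
tray {'c': (448.7, 184.6), 'size': (142.4, 130.4), 'long': np.float64(0.027), 'z': 18.1, 'n': 2245}
 t22.3 [ 495.7 -348.2  230.4] yaw0.003 F [1.  0.4 0.9] T [-0.02 -0.05 -0.06] g 0.448 0.0 q7 0.08
B {'c': (538.5, -288.6), 'size': (64.5, 14.1), 'long': np.float64(0.05), 'z': 78.1, 'n': 1109} {'c': (539.1, -288.6), 'size': (52.1, 52.0), 'long': np.float64(0.131), 'z': 34.5, 'n': 1738}
dish {'c': (416.4, -327.8), 'size': (136.7, 136.0), 'long': np.float64(0.793), 'z': 18.9, 'n': 2474}
```

```bash
python3 -c "
import cv2,numpy as np
a=cv2.imread('pics/w2.png');b=cv2.imread('pics/w3.png')
cv2.imwrite('pics/w23.png',cv2.resize(np.vstack([a[:260],b[:260]]),(590,600)))"
```

```text
(no output)
```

View pics/w23.png

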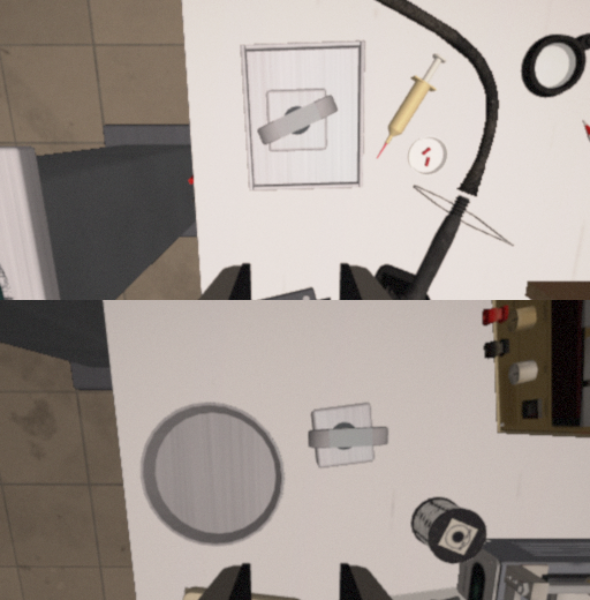

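```bash
python3 - <<'E'
from h import *
pick((538.7,-288.6),-1.521)
robot.movep([*PK,130],down(-1.398)); robot.servo_line([*PK,95],feed=150); robot.servo_line([*PK,66.5],feed=50); st("in")
robot.servo_line([*PK,65.5],feed=30); grip(0,20); st("g20")
turn(0.24,0.12,0.25); turn(0.4,0.04,0.35)
E
```

```text
gripped t25.2 [ 538.9 -288.5   54.4] yaw-1.521 F [-0.6  0.6  2.7] T [ 0.19  0.12 -0.01] g 0.148 60.0 q7 -1.51
lifted t25.8 [ 537.9 -288.7  129.2] yaw-1.521 F [-0.1 -0.7 -2.2] T [0.02 0.01 0.02] g 0.147 60.0 q7 -1.45
in t27.9 [422.9 -65.8  66.3] yaw-1.398 F [-2.3 -0.1  2.3] T [-0.07  0.51  0.01] g 0.147 60.0 q7 -1.81
g20 t28.4 [423.  -65.8  66.2] yaw-1.398 F [-5.8  0.5 15.6] T [ 0.08  1.4  -0.01] g 0.151 20.0 q7 -1.81
0.12:0.02/0.153 0.24:0.02/0.150 turned t28.9 [423.5 -65.8  66.3] yaw-1.633 F [0.4 0.5 3.8] T [0.18 0.04 0.01] g 0.150 20.0 q7 -2.05
0.04:-0.01/0.154 0.08:-0.04/0.155 0.12:-0.06/0.152 0.16:-0.03/0.149 0.20:0.13/0.150 0.24:0.37/0.152 STOP
turned t30.4 [423.7 -64.5  66.4] yaw-1.869 F [0.2 5.4 2.5] T [ 1.46 -0.08  0.38] g 0.152 20.1 q7 -2.29
```

```bash
python3 - <<'E'
from h import *
turn(0.04,0.04,2)
grip(0,60); st("g60")
robot.servo_line([*PK,80],feed=50); robot.servo_line([*PK,150],feed=150); st("up")
D=np.array([416,-326.5])
robot.movep([*D,150],down(-1.87)); robot.servo_line([*D,80],feed=150); robot.servo_line([*D,58.4],feed=40); st("down")
grip(0.45); robot.servo_line([*D,150],feed=200)
robot.movep([430,-410,240],down(0)); p,W,ci=wr("w4"); st()
a=rect(W,D,50,66,95); b=rect(W,D,50,30,46); print(a,b)
print("s mod90",(b["long"]-a["long"])%(np.pi/2))
p,d=read_camera("top"); cv2.imwrite("pics/top9.png",p[:,:,::-1])
n=cv2.resize(p[110:260,120:400,::-1],None,fx=2.8,fy=2.8); cv2.imwrite("pics/fin.png",n)
E
```

```text
0.04:0.17/0.159 turned t30.6 [423.8 -64.3  66.4] yaw-1.906 F [0.  2.9 1. ] T [ 0.74 -0.12  0.55] g 0.159 20.7 q7 -2.33
g60 t30.8 [423.7 -64.3  66.4] yaw-1.907 F [1.  3.1 1.5] T [ 0.73 -0.16  1.12] g 0.151 60.6 q7 -2.33
up t31.9 [422.4 -66.8 149.3] yaw-1.911 F [-0.1 -0.6 -2. ] T [0.1  0.07 0.01] g 0.150 60.0 q7 -2.16
down t34.2 [ 415.6 -326.4   58.4] yaw-1.870 F [-2.8  1.4  3.5] T [0.21 0.5  0.05] g 0.148 60.0 q7 -1.73
 t37.0 [ 430.  -409.5  239.4] yaw0.000 F [ 0.4  0.2 -0.9] T [-0.02 -0.1  -0.08] g 0.452 0.0 q7 0.18
{'c': (415.9, -328.6), 'size': (65.2, 14.0), 'long': np.float64(-0.299), 'z': 82.1, 'n': 1110} {'c': (415.6, -328.5), 'size': (52.1, 52.1), 'long': np.float64(-1.419), 'z': 38.6, 'n': 1710}
s mod90 0.45079632679489645
```

View pics/fin.png

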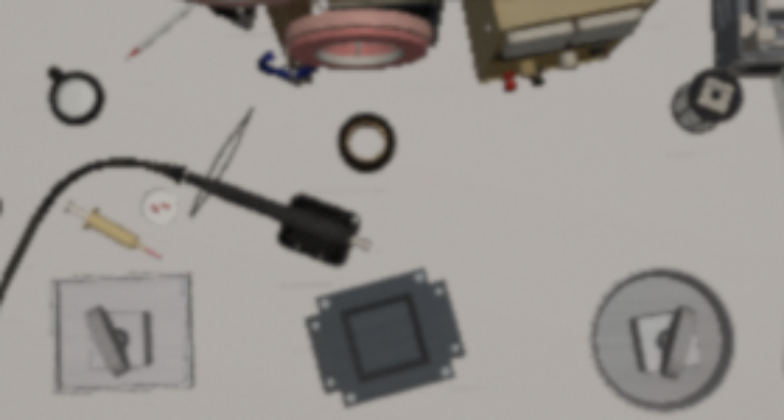

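The picture shows the free screw upright in the tray (crop about 120,340) at 2.75 rad and the jammed one upright in the dish (crop about 665,340) at 0.45 rad. The loupe, tape roll and solder spool have not moved, so I'm handing in.

```bash
python3 -c "
from cell import *
print(ticket.job_done())"
```

```text
the job is handed in; nothing more can be done
None
```

The job is handed in: the free screw (2.75 rad, at its stop) stands upright in the tray, the binding one (jammed at 0.45 rad) stands upright in the dish, the bystanders were left where they were, and it took about 37 s.

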